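Close up the row of soap cartons with the display's locking divider

ROBOT

A 7-joint arm with a two-finger parallel gripper is mounted at the origin on a cart in front of the work surface, level with it; the furniture and walls round the work are solid. World frame = base frame: x ahead of the robot, y to its left, z up, the work surface at z = 0. Lengths are in m, angles in rad, forces in N, time in s.
With the tool pointing down it reaches from about 0.4 to 0.85 m from the base axis. Payload 10.4 kg.
Tool frame: the origin (TCP) lies between the finger pads; the fingertips stand ahead of it and the grasp point (between the pads) lies 5 mm behind it (manip.tip_extent is the z of the fingertips in the tool frame, in m); z points along the fingers, y is the line along which they close (so a half turn about z gives the same grasp; the last joint's range is limited). The gripper opens to 85 mm and grips with 20 to 120 N. Pads are 22 mm wide; open, the fingers measure 114 mm over their backs; the gripper's body (76 mm by 85 mm) begins 54 mm behind the grasp point. The pads swing forward as they close: fully open they stand 13 mm farther back than shut.
Start: joints at [-1.205, 0.332, -0.065, 1.46, 0.022, 1.35, -0.088], TCP at [0.237, 0.578, 0.245] pointing down, gripper open.
Joint ranges: [-2.6, 2.6], [-0.5, 2.12], [-1.47, 1.34], [0.16, 2.42], [-1.27, 4.41], [0.06, 2.06], [-2.6, 2.6]. Speed limits (rad/s): [2.22, 2.22, 2.79, 2.79, 3.14, 3.14, 3.14].

INTERFACE

Orientations are given as a unit quaternion [x, y, z, w].
In Python, from workcell import status, viewer, manip gives the robot as it stands.
- The arm moves only by the tool play_rows, never from a script. Its argument "plan" is one flat list of numbers, 7 for each row, row after row: the turn, a rotation vector about the tool's x, y, z in degrees, then the shift along the tool's x, y, z in m, then the opening, from 0 (shut) to 1 (fully open). In form: [ax, ay, az, dx, dy, dz, grip, ax, ay, az, dx, dy, dz, grip, ...]. A call has 1 to 20 rows; each row is the pose to reach, as a shift and turn from the pose commanded when the call began, along the tool's axes at that moment; what a row does not reach only later rows make up. A row lasts 1/8 s, in which the tool goes at most 62.5 mm and 10.7 degrees, less where a joint would pass 70% of its speed; a pose out of reach is approached as far as the arm can. A call with a gripper value outside its range is refused whole. The fingers move at their own pace and stop on an object; "squeeze" is the grip in N (left out, the last holds). Time passes only in rows, so rows that repeat a pose let the fingers close. It gives the time, the measured TCP pose, the force, the opening and the grip force at its end, in the units of the state.
- status.get_obs(): the state, without advancing time (a new reading comes with each control period).
- viewer.camera(name): name is "side" or "top"; returns the picture (480x640x3 uint8, red, green, blue); there is no depth.
- viewer.camera_model(name): a dict with "fx", "fy", "cx", "cy" (pixels), "R" (3x3) and "t" (3): a world point X has camera coordinates R X + t. Camera axes: x right, y down, z forward; pixel columns grow to the right and rows downward; lengths in m; the calibration is good to about 2 mm. A picture is of the moment at which its call begins. camera_model takes no time and is no camera call.
- manip.hand_in(): hands the job in; it is judged then, once.
The state is a dict: "clock": time; "joint_pos": joint angles; "joint_velocities": joint speeds; "tau": joint torques, N m; "position": TCP position; "ee_rot": TCP orientation; "ft_force": force on the tool from outside, world axes, zero at the start; "torque": the same for the moment, N m; "grip_width": opening from 0.0 (shut) to 1.0 (fully open); "grasp_force": force on a finger pad.
Only numpy, scipy, OpenCV 4.12 (cv2) and the standard library are available. Lean on these libraries where they do the work, as an engineer would, in place of code of your own. Each camera call takes 0.05 s, during which the arm holds its last target. There are 200 camera calls.

TASK

Tidy the soap display: hold the divider's spring plunger down with a fingertip and, keeping it down past the keyholes on the way, slide the divider toward the three cartons until they stand closed up against the wooden end wall, then let the plunger spring up in the keyhole there so that the divider is locked. Push the cartons only with the divider, gently enough not to crush or tip them; grasp and lift nothing, and leave the hare, the price sign and the coffee dripper alone.

Things in the scene. Friction and masses are not known exactly. Their poses are not given: they have to be found in the camera images.
- tray: Counter display, fixed to the table: wooden board 112 x 389 mm, its top 12 mm above the table, with a slotted aluminium rail along its front (robot-side) edge. Origin on the table under the display; its own y runs along the rail, x to the back, z up. The rail is 32 mm wide, centred at x = -60 mm, its top 22 mm above the table. Cartons stand on the board, centres near x = 28 mm.
- end_wall (a point): Middle of the inner face of the wooden end wall at the tray's -y end, 35 mm above the board (tray y = -193.5 mm). The wall is 70 mm high, 66 mm deep. The row closes up against it; the divider slides toward it.
- divider (a joint): Travel of the divider along the rail in m, growing toward the tray's -y (to the cartons). 0 to 0.030: in the rail's long opening, where it starts and is free to slide. Keyholes, 19 mm long: 0.058 and 0.086 on the way, 0.114 where the row is closed (the blade then 2 mm short of tightly packed cartons; the key has 3 mm play each way). Friction about 1 N, plus the cartons.
- blade_face (a point): On the divider, which is a dark steel saddle (36 mm across the rail, 46 mm along it) with an upright 4 mm blade on its carton side, lying along the tray's x. Point on the blade's face turned away from the cartons, at the cap's x, 45 mm above the table; fingers can push it here. The blade's top is 65 mm above the table here and rises to 102 mm at the back.
- plunger (a joint): How far the spring plunger is pressed down, in m: 0 up (its 13 mm square key fills the keyhole and locks the divider), 0.008 fully down on its stop. Free of the rail from 0.005 on. The spring needs 2 N to start, 6 N fully down. Let go between two keyholes it stays down under the rail's lip and rises in the next hole.
- cap_top (a point): Centre of the top of the plunger's round black cap (30 mm across), which moves with divider and plunger; 45 mm above the table when up, 37 mm when fully down. The blade's face is 22.5 mm from this centre toward the tray's -y; all is free above the cap and to its other sides.
- home_hole (a point): Centre of the keyhole where the divider belongs, on the rail's top, 22 mm above the table. The cap is above it when the divider is there.
- carton_a: Kraft soap carton with a window, nearest the divider; 51 x 71 (along the row) x 85 mm high, 0.2 kg, loose. Origin at the centre of its underside.
- carton_b: The same carton, the middle one of the row.
- carton_c: The same carton, the one nearest the end wall.
- hare: Bystander: small white chocolate hare, 49 x 54 x 82 mm, behind the display. Origin under it.
- sign: Bystander: price card in a small oak block, 24 x 56 x 55 mm, in front of the rail. Origin under it.
- dripper: Bystander: pink fluted ceramic coffee dripper, 119 mm across, 85 mm high, left of the display. Origin under it.
Things that resemble listed ones, but are neither listed nor needed, are in the scene too. Leave any blue or red look-alike of the carton_c alone.

How it is judged:
On the way, in this order (a step that is already met when the one before it is completed fails the run):
1. the plunger is pressed down while the divider is still in the long opening (value of joint plunger above 0.005 m and value of joint divider below 0.042 m), for 0.1 s.
2. the divider has passed the two keyholes on the way with the plunger down (value of joint plunger above 0.004 m and value of joint divider above 0.092 m).
3. the plunger has sprung up in the keyhole where the row is closed (value of joint plunger below 0.0015 m and value of joint divider between 0.109 and 0.119 m), for 0.2 s.
At the end, for the whole second after the job is handed in: The divider is locked in the keyhole where the row is closed (travel 0.109 to 0.119 m, plunger up to within 1.5 mm), the three cartons stand upright and at rest on the board, closed up against the end wall (each within about 9 mm of its tight place) (all of step 3 and angle between each of carton_a, carton_b, carton_c's own z axis and vertical below 0.08 rad and y of carton_a in the frame of tray below -0.008 m and y of carton_b in the frame of tray below -0.078 m and y of carton_c in the frame of tray below -0.149 m and z of each of carton_a, carton_b, carton_c in the frame of tray below 0.016 m and linear speed of each of carton_a, carton_b, carton_c below 0.01 m/s); the robot touches nothing.
It fails at once if the plunger sprang up in a keyhole on the way (value of joint plunger below 0.002 m and value of joint divider between 0.045 and 0.1 m).
It fails at once if a carton was lifted or tipped over (z of any of carton_a, carton_b, carton_c in the frame of tray above 0.03 m or angle between any of carton_a, carton_b, carton_c's own z axis and vertical above 0.3 rad).
It fails at once if a carton was pushed with the fingers (contact force between the fingers and carton_a above 2 N or contact force between the fingers and carton_b above 2 N or contact force between the fingers and carton_c above 2 N).
It fails at once if the cartons were crushed (over 50 N) (contact force between carton_a and carton_b above 50 N or contact force between carton_b and carton_c above 50 N).
It fails at once if a bystander was moved (distance of any of hare, sign, dripper from where it was at the start of the episode above 0.02 m).
It also fails if it takes over 40 s, if anything falls off the work surface, if the arm or the gripper's body presses on something with over 40 N, if the wrist force passes 120 N, or if a joint passes its speed limit or range.

## Working session

There is one attempt and no reset: what is moved stays moved. The work goes in short steps, Python scripts to look and compute and a tool call to move; the robot and the scene stay as the last step left them, time stands still between calls to the robot, and variables do not carry over. Pictures are saved under pics/ and viewed, at most 10 in all, crops included, and the job is handed in when it is done.

Besides the shell and the picture viewer there is one more tool, called after "Emit:" as name(argument=value, ...) on one line, values as JSON. play_rows: Moves the arm, as the interface text tells. Its arguments: {"type":"object","properties":{"plan":{"type":"array","items":{"type":"number"}},"squeeze":{"type":"number"}},"required":["plan"]}

```bash
mkdir -p pics
python3 - <<'E'
from workcell import status, viewer, manip
import cv2,json
o=status.get_obs()
print({k:o[k] for k in('clock','position','ee_rot','ft_force','grip_width')},manip.tip_extent)
for n in('side','top'):
    cv2.imwrite(f'pics/{n}0.png',viewer.camera(n)[:,:,::-1]); m=viewer.camera_model(n); print(n,m)
E
```

```text
{'clock': 0.0, 'position': array([0.23677825, 0.57804737, 0.24453543]), 'ee_rot': array([ 1.93158004e-01,  9.81167420e-01, -6.83148593e-04, -1.10823085e-04]), 'ft_force': array([0.1298014 , 0.38524203, 0.58492367]), 'grip_width': 1.000072406072951} 0.014
side {'fx': 453.25258418903644, 'fy': 453.25258418903644, 'cx': 317.73314589793006, 'cy': 244.1258408172214, 'R': array([[ 0.99174847, -0.12811702, -0.00458349],
       [-0.08467253, -0.62776364, -0.7737851 ],
       [ 0.09625769,  0.76778828, -0.63343162]]), 't': array([-0.57180814, -0.01816351,  1.15024278])}
top {'fx': 488.9054500870931, 'fy': 488.9054500870931, 'cx': 318.86849350055695, 'cy': 243.43670006514964, 'R': array([[-0.023083  , -0.99963636, -0.0139401 ],
       [-0.99600889,  0.02419729, -0.08591148],
       [ 0.08621755,  0.01190137, -0.99620525]]), 't': array([-0.18142562,  0.57241993,  0.9946735 ])}
```

View pics/top0.png

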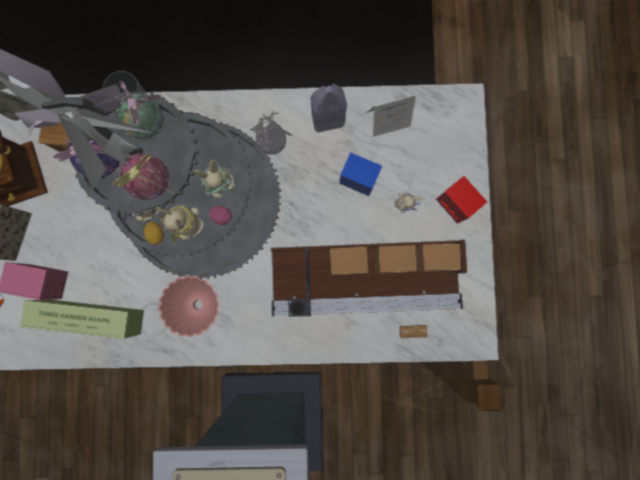

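View pics/side0.png

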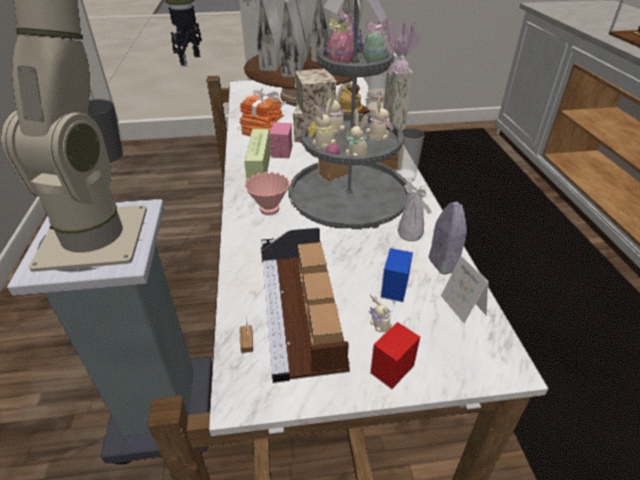

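The top view shows the display with the rail running from (273,310) to (461,300), the dark cap near (299,308), and the blade at about x=308. The three kraft cartons are at (349,261), (397,258) and (441,257), with the end wall at x≈463. The blue (361,174) and red (462,200) boxes are look-alikes, and the sign is at (413,331). The side view agrees. I'll confirm the cap in an enlarged crop.

```bash
python3 - <<'E'
import cv2,numpy as np
t=cv2.imread('pics/top0.png'); s=cv2.imread('pics/side0.png')
a=cv2.resize(t[230:330,262:342],(480,600),interpolation=cv2.INTER_CUBIC)
b=cv2.resize(s[220:300,245:285],(300,600),interpolation=cv2.INTER_CUBIC)
cv2.imwrite('pics/crop.png',np.hstack([a,b]))
E
cat > h.py <<'E'
import numpy as np
from workcell import viewer
def ray(n,u,v,z):
    m=viewer.camera_model(n);R=np.array(m['R']);c=-R.T@m['t']
    d=R.T@[(u-m['cx'])/m['fx'],(v-m['cy'])/m['fy'],1]
    return c+d*(z-c[2])/d[2]
def proj(n,X):
    m=viewer.camera_model(n);p=np.array(m['R'])@X+m['t']
    return np.round([m['fx']*p[0]/p[2]+m['cx'],m['fy']*p[1]/p[2]+m['cy']],1)
E
```

```text
(no output)
```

View pics/crop.png

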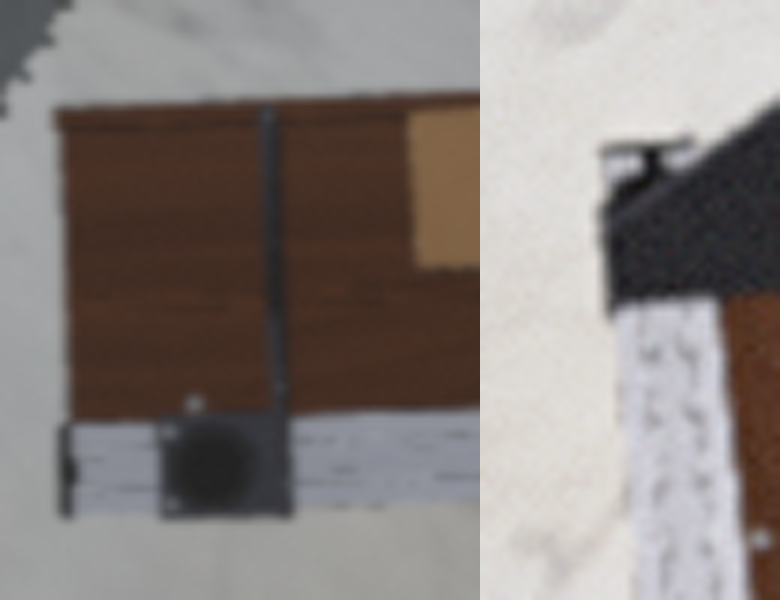

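The crop shows the round black cap on the dark saddle, centred at top-view pixel (297,307.5), with the blade to its right at x≈309. It is the only such object. Next I measure the rail direction and compute the positions.

Run:
```python
from h import *
import cv2
from scipy.spatial.transform import Rotation as Ro
t=cv2.imread('pics/top0.png').astype(int)
b,g,r=t[...,0],t[...,1],t[...,2]
# rail/board border (brown->aluminium) per column, and front edge
m=(r-b>15)&(r<110)
P=[]
for u in range(320,455):
    c=np.where(m[270:305,u])[0]
    P.append((u,270+c.max()+.5))
P=np.array(P); vx,vy,x0,y0=cv2.fitLine(P.astype(np.float32),cv2.DIST_HUBER,0,.01,.01).ravel()
f=lambda u:y0+(u-x0)*vy/vx
A=ray('top',280,f(280),.022);B=ray('top',455,f(455),.022)
d=(B-A)/np.linalg.norm(B-A); print('dir',d,np.degrees(np.arctan2(d[1],d[0])))
cap=ray('top',296.9,307.4,.045)
back=np.array([-d[1],d[0],0])  # tray x
off=np.dot(cap-A,back)
print('cap',cap,'off from rail back edge (expect -.016)',off)
for n,(u,v) in dict(railL=(272.5,307.8),railR=(461,300.5)).items(): 
    X=ray('top',u,v,.022); print(n,X,'along from cap',(X-cap)@d,(X-A)@back)
# end wall inner/outer top, carton edges along the row at height
for n,u,v,z in[('wallouter',465.5,255,.082),('cA_l',331,261,.097),('cA_r',368.5,261,.097),('cC_r',461,257,.097),('blade',263+283/6-1,298,.065)]:
    print(n,(ray('top',u,v,z)-cap)@d)
print('side proj cap',proj('side',cap))
```

```text
dir [ 0.01572226 -0.9998764   0.        ] -89.0991437705723
cap [ 0.43774676 -0.14791411  0.045     ] off from rail back edge (expect -.016) -0.016738191105811907
railL [ 0.43707652 -0.09613317  0.022     ] along from cap -0.05178508215914226 -0.016594234581909888
railR [ 0.44325419 -0.48436798  0.022     ] along from cap 0.3364988738610411 -0.0165212543744762
wallouter 0.3344960522925369
cA_l 0.07185335039783956
cA_r 0.14387004762434588
cC_r 0.3213438561697969
blade 0.02611689838022394
side proj cap [266.4 245.3]
```

```bash
cat >> h.py <<'E'
from workcell import status, manip
from scipy.spatial.transform import Rotation as Ro
d=np.array([.0157,-.99988,0]); tx=-d; tz=np.array([0,0,-1.]); Rt=Ro.from_matrix(np.c_[tx,np.cross(tz,tx),tz])
def delta(X):
    o=status.get_obs(); R=Ro.from_quat(o['ee_rot'])
    print('t',o['clock'],'shift',R.inv().apply(X-o['position']).round(4),'turn',np.degrees((R.inv()*Rt).as_rotvec()).round(2),'tip',manip.tip_extent,'F',np.round(o['ft_force'],2),o['position'].round(4))
E
python3 - <<'E'
from h import *
cap=np.array([.4377,-.1479,0])
X=cap+d*.005+[0,0,.12]
delta(X+[0,0,.11])
E
```

```text
t 0.1 shift [-0.4631 -0.6002  0.0154] turn [-6.000e-02  5.000e-02  6.682e+01] tip 0.014 F [ 0.31 -0.51  0.34] [0.2368 0.5781 0.2446]
```

Emit:
play_rows(plan=[0,0,4.8,-0.033,-0.043,0,0,0,0,9.5,-0.066,-0.086,0,0,0,0,14.3,-0.099,-0.129,0,0,0,0,19.1,-0.132,-0.171,0,0,0,0,23.9,-0.165,-0.214,0,0,0,0,28.6,-0.198,-0.257,0,0,0,0,33.4,-0.232,-0.3,0,0,0,0,38.2,-0.265,-0.343,0,0,0,0,43,-0.298,-0.386,0,0,0,0,47.7,-0.331,-0.429,0,0,0,0,52.5,-0.364,-0.472,0,0,0,0,57.3,-0.397,-0.514,0.005,0,0,0,62,-0.43,-0.557,0.01,0,0,0,66.8,-0.463,-0.6,0.015,0,0,0,66.8,-0.463,-0.6,0.015,0,0,0,66.8,-0.463,-0.6,0.015,0], squeeze=20)

```text
clock: 2.1
position: [0.4377, -0.1518, 0.23]
ee_rot: [0.701, 0.713, -0.0, -0.0]
ft_force: [-1.0, -0.0, 0.4]
grip_width: -0.001
grasp_force: 0.0
```

Emit:
play_rows(plan=[0,0,0,0,0,0.04,0,0,0,0,0,0,0.08,0,0,0,0,0,0,0.12,0,0,0,0,0,0,0.145,0,0,0,0,0,0,0.155,0,0,0,0,0,0,0.155,0])

```text
clock: 2.85
position: [0.4379, -0.1516, 0.0753]
ee_rot: [0.701, 0.713, -0.0, -0.0]
ft_force: [0.5, -0.1, 0.8]
grip_width: 0.006
grasp_force: 0.0
```

Run:
```python
from h import *
import cv2
delta(np.array([.4377,-.1479,.0])+d*.005+[0,0,.075])
t=viewer.camera('top')[:,:,::-1]; s=viewer.camera('side')[:,:,::-1]
a=cv2.resize(t[250:350,250:330],(480,600),interpolation=cv2.INTER_CUBIC)
b=cv2.resize(s[195:295,240:290],(300,600),interpolation=cv2.INTER_CUBIC)
cv2.imwrite('pics/c2.png',np.hstack([a,b]))
```

```text
t 2.85 shift [-0.0013 -0.0001  0.0003] turn [-0.03 -0.02  0.1 ] tip 0.014 F [ 0.54 -0.07  0.82] [ 0.4379 -0.1516  0.0753]
```

View pics/c2.png

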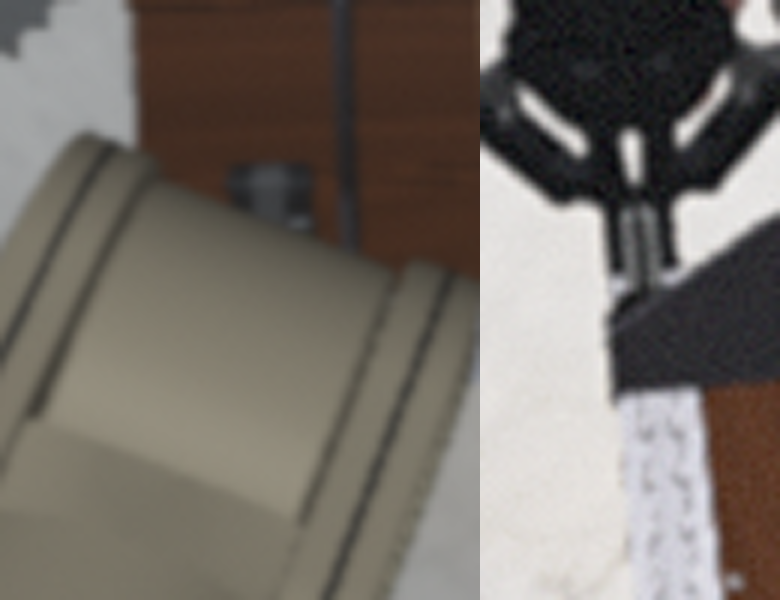

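The side view shows the closed fingertips directly over the cap, behind the blade. I'll press down.

Emit:
play_rows(plan=[0,0,0,0,0,0.008,0,0,0,0,0,0,0.014,0,0,0,0,0,0,0.018,0,0,0,0,0,0,0.021,0,0,0,0,0,0,0.024,0,0,0,0,0,0,0.025,0,0,0,0,0,0,0.025,0])

```text
clock: 3.82
position: [0.4379, -0.1525, 0.0505]
ee_rot: [0.701, 0.713, 0.0, -0.0]
ft_force: [-3.5, 1.1, 8.3]
grip_width: -0.001
grasp_force: 4.5
```

Emit:
play_rows(plan=[0,0,0,0,0,0.001,0,0,0,0,-0.003,0,0.001,0,0,0,0,-0.007,0,0.001,0,0,0,0,-0.011,0,0.001,0,0,0,0,-0.015,0,0.001,0,0,0,0,-0.02,0,0.001,0,0,0,0,-0.025,0,0.001,0,0,0,0,-0.03,0,0.001,0,0,0,0,-0.03,0,0.001,0])

```text
clock: 4.95
position: [0.4386, -0.1837, 0.0503]
ee_rot: [0.702, 0.712, 0.0, 0.0]
ft_force: [-7.9, -1.9, 21.3]
grip_width: 0.0
grasp_force: 10.5
```

Run:
```python
from h import *
import cv2
delta(np.array([.4377,-.1479,.0])+d*.1055+[0,0,.0505])
t=viewer.camera('top')[:,:,::-1]; s=viewer.camera('side')[:,:,::-1]
a=cv2.resize(t[220:320,290:370],(480,600),interpolation=cv2.INTER_CUBIC)
b=cv2.resize(s[215:315,240:290],(300,600),interpolation=cv2.INTER_CUBIC)
cv2.imwrite('pics/c3.png',np.hstack([a,b]))
```

```text
t 4.95 shift [-0.0697 -0.0002 -0.0002] turn [ 0.04  0.03 -0.05] tip 0.014 F [-7.86 -1.89 21.25] [ 0.4386 -0.1837  0.0503]
```

View pics/c3.png

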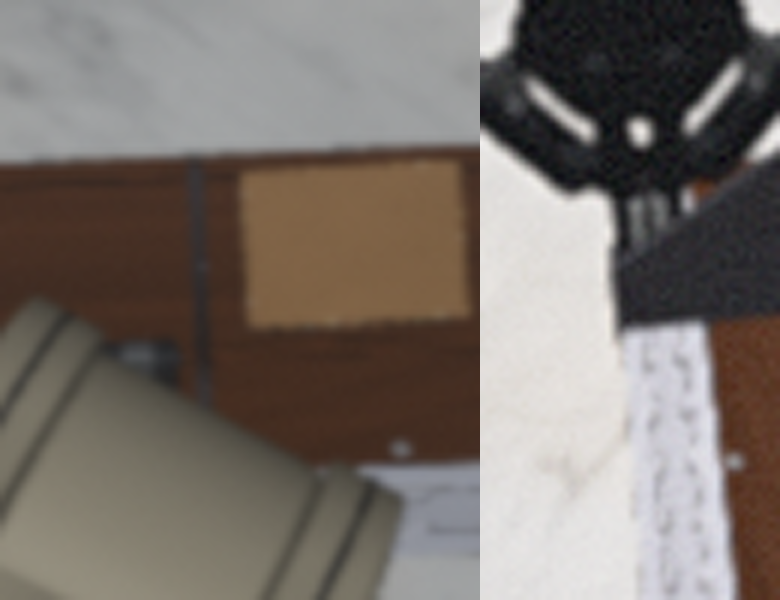

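The divider moved about 31 mm with the finger, so it is being dragged by the cap, and the plunger is on its stop. I'll keep going.

Emit:
play_rows(plan=[0,0,0,-0.004,0,-0.0005,0,0,0,0,-0.008,0,-0.0005,0,0,0,0,-0.012,0,-0.0005,0,0,0,0,-0.016,0,-0.0005,0,0,0,0,-0.02,0,-0.0005,0,0,0,0,-0.024,0,-0.0005,0,0,0,0,-0.028,0,-0.0005,0,0,0,0,-0.032,0,-0.0005,0,0,0,0,-0.036,0,-0.0005,0,0,0,0,-0.04,0,-0.0005,0,0,0,0,-0.044,0,-0.0005,0,0,0,0,-0.048,0,-0.0005,0,0,0,0,-0.052,0,-0.0005,0,0,0,0,-0.055,0,-0.0005,0,0,0,0,-0.055,0,-0.0005,0])

```text
clock: 6.92
position: [0.4394, -0.2378, 0.0504]
ee_rot: [0.702, 0.713, 0.0, 0.0]
ft_force: [-4.7, 1.5, 14.5]
grip_width: -0.0
grasp_force: 7.2
```

Run:
```python
from h import *
import cv2
delta(np.array([.4377,-.1479,.0])+d*.099+[0,0,.0505])
t=viewer.camera('top')[:,:,::-1]; s=viewer.camera('side')[:,:,::-1]
cv2.imwrite('pics/t4.png',t)
a=cv2.resize(t[220:320,320:400],(480,600),interpolation=cv2.INTER_CUBIC)
b=cv2.resize(s[225:345,245:305],(300,600),interpolation=cv2.INTER_CUBIC)
cv2.imwrite('pics/c4.png',np.hstack([a,b]))
```

```text
t 6.925 shift [-0.0091 -0.0003 -0.0001] turn [ 0.03 -0.01 -0.01] tip 0.014 F [-4.75  1.46 14.5 ] [ 0.4394 -0.2378  0.0504]
```

View pics/c4.png

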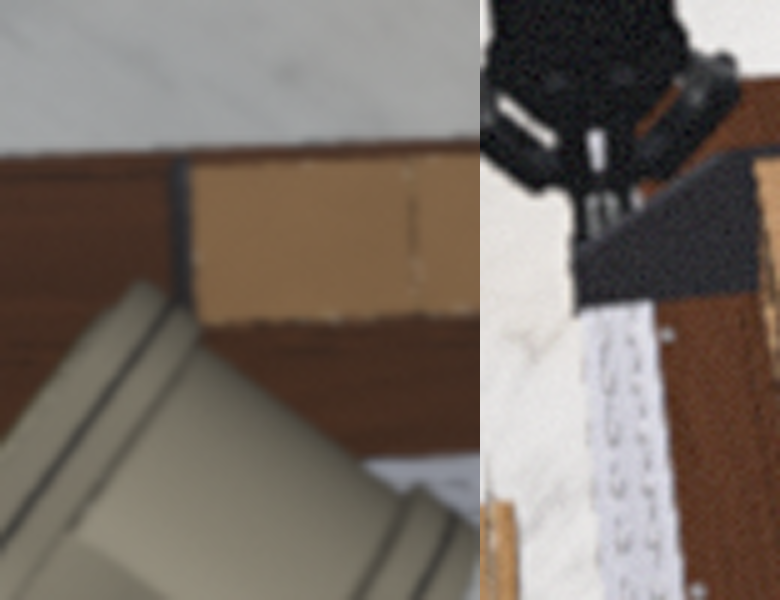

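Run:
```python
from h import *
import cv2
t0=cv2.imread('pics/top0.png').astype(int).sum(2); t4=cv2.imread('pics/t4.png').astype(int).sum(2)
cap=np.array([.43775,-.14791,0])
for n,t,lo in(('0',t0,296),('4',t4,338)):
    r=[]
    for v in range(251,263):
        w=np.clip(0,None,0) if 0 else None
    seg=cv2.imread('pics/top0.png' if n=='0' else 'pics/t4.png').astype(int)
    sat=(seg[...,2]-seg[...,0])  # brown/kraft: r>b; steel ~0
    for v in range(251,263):
        row=np.clip(12-sat[v,lo:lo+20],0,None); r.append(lo+(row*np.arange(20)).sum()/max(row.sum(),1))
    u=np.median(r); X=ray('top',u,257,.1)
    print(n,np.round(r,1),'blade along',(X-cap)@d,'travel by rail end', .114-(.3365-(X-cap)@d-(.1945+.0235)))
```

```text
0 [306.2 306.4 306.5 306.5 306.4 306.5 306.5 306.5 306.6 306.8 306.8 306.8] blade along 0.025098085375076597 travel by rail end 0.020598085375076555
4 [349.3 349.3 349.4 349.5 349.5 349.6 349.5 349.5 349.6 349.6 349.6 349.7] blade along 0.10767760576160768 travel by rail end 0.10317760576160766
```

Travel is about 0.103, so 11 mm remain, allowing for a little slip.

Emit:
play_rows(plan=[0,0,0,-0.003,0,0,0,0,0,0,-0.006,0,0,0,0,0,0,-0.009,0,0,0,0,0,0,-0.0115,0,0,0,0,0,0,-0.0115,0,0,0])

```text
clock: 7.65
position: [0.4405, -0.2449, 0.0502]
ee_rot: [0.7, 0.714, 0.002, -0.002]
ft_force: [-4.5, 19.3, 22.6]
grip_width: 0.002
grasp_force: 10.2
```

```bash
cat > tr.py <<'E'
from h import *
import cv2
t=viewer.camera('top')[:,:,::-1]; cv2.imwrite('pics/t5.png',t); s=t.astype(int); sat=s[...,2]-s[...,0]
lo=345; r=[]
for v in range(249,257):
    row=np.clip(12-sat[v,lo:lo+20],0,None); r.append(lo+(row*np.arange(20)).sum()/max(row.sum(),1))
X=ray('top',np.median(r),253,.1); print(np.round(r,1),'travel',.114-(.3365-(X-[.43775,-.14791,0])@d-.218))
delta(np.array([.4377,-.1479,.0])+d*.099+[0,0,.0505])
E
python3 tr.py
```

```text
[350.2 350.3 350.3 350.5 350.6 350.6 350.6 350.6] travel 0.10538372208125797
t 7.7 shift [-0.002  -0.0013 -0.0003] turn [-0.01 -0.37  0.21] tip 0.014 F [-4.84 20.15 22.99] [ 0.4405 -0.2449  0.0503]
```

Run:
```python
from h import *
import cv2
t=cv2.imread('pics/t5.png'); s=viewer.camera('side')[:,:,::-1]
a=cv2.resize(t[220:340,330:480],(800,640)[:1]+(300,) if 0 else (500,400),interpolation=cv2.INTER_CUBIC)
b=cv2.resize(s[225:385,240:360],(300,400),interpolation=cv2.INTER_CUBIC)
cv2.imwrite('pics/c5.png',np.hstack([a,b]))
```

```text
(no output)
```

View pics/c5.png

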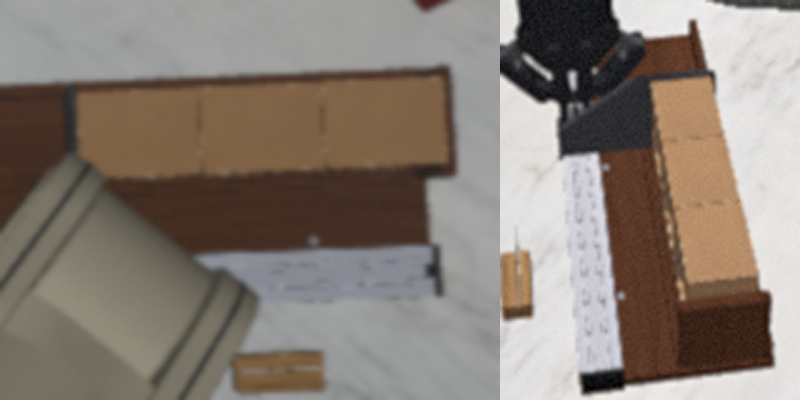

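The row is already tight against the wall: 110 px is about 212 mm, and 20 N is opposing the push. So the divider is at about 0.116, and my zero from the rail end was roughly 10 mm off because the end cap lies beyond the wall face. I'll take the load off, back up about 2 mm, then lift.

Emit:
play_rows(plan=[0,0,0,0.002,0,0,0,0,0,0,0.0045,0,0,0,0,0,0,0.0065,0,0,0,0,0,0,0.0065,0,0,0])

```text
clock: 8.25
position: [0.4403, -0.2429, 0.0505]
ee_rot: [0.701, 0.713, 0.0, 0.001]
ft_force: [-0.3, -0.2, 9.4]
grip_width: 0.001
grasp_force: 4.4
```

```bash
python3 tr.py
```

```text
[349.8 350.  350.  350.  350.1 350.1 350.1 350.1] travel 0.10451958222738504
t 8.3 shift [-0.004  -0.0011  0.    ] turn [0.12 0.05 0.02] tip 0.014 F [-0.54 -0.47  9.53] [ 0.4403 -0.2429  0.0505]
```

Emit:
play_rows(plan=[0,0,0,0.001,0,0,0,0,0,0,0.001,0,-0.002,0,0,0,0,0.001,0,-0.004,0,0,0,0,0.001,0,-0.006,0,0,0,0,0.001,0,-0.006,0])

```text
clock: 8.93
position: [0.4396, -0.2415, 0.0559]
ee_rot: [0.701, 0.713, 0.0, 0.0]
ft_force: [2.6, -1.8, 2.6]
grip_width: -0.002
grasp_force: 1.5
```

The cap followed the finger up past the lip height and is still pressing at 2.6 N, so the key is in the hole. I'll lift clear.

Emit:
play_rows(plan=[0,0,0,0,0,-0.003,0,0,0,0,0,0,-0.006,0,0,0,0,0,0,-0.02,0,0,0,0,0,0,-0.06,0,0,0,0,0,0,-0.11,0,0,0,0,0.03,0,-0.16,0,0,0,0,0.08,0,-0.17,0,0,0,0,0.13,0,-0.17,0,0,0,0,0.18,0,-0.17,0,0,0,0,0.18,0,-0.17,0])

```text
clock: 10.18
position: [0.4361, -0.0581, 0.2263]
ee_rot: [0.699, 0.715, 0.0, -0.0]
ft_force: [0.8, -0.2, -0.3]
grip_width: 0.001
grasp_force: 0.0
```

```bash
python3 tr.py
python3 - <<'E'
from h import *
import cv2
t=cv2.imread('pics/t5.png'); s=viewer.camera('side')[:,:,::-1]
a=cv2.resize(t[220:340,330:480],(500,400),interpolation=cv2.INTER_CUBIC)
b=cv2.resize(s[240:320,250:310],(300,400),interpolation=cv2.INTER_CUBIC)
cv2.imwrite('pics/c6.png',np.hstack([a,b]))
E
```

```text
[349.3 349.4 349.4 349.5 349.6 349.6 349.6 349.7] travel 0.10353369884679646
t 10.225 shift [-0.1866 -0.0006  0.1758] turn [ 0.02 -0.01  0.18] tip 0.014 F [-0.81 -0.81 -0.08] [ 0.4362 -0.0604  0.2263]
```

View pics/c6.png

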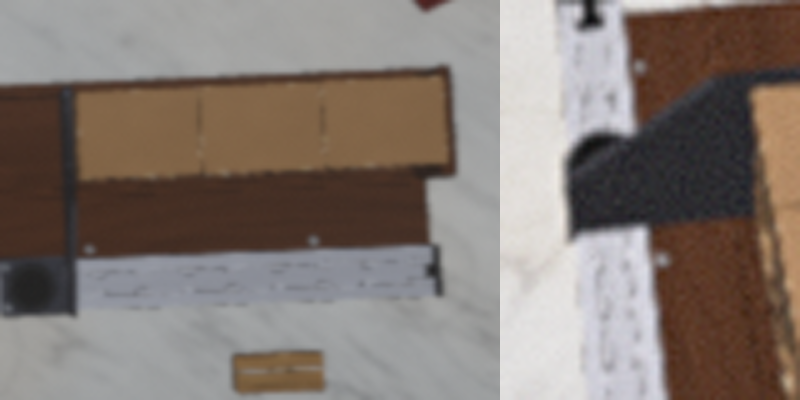

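Run:
```python
from h import *
c0=np.array([.43775,-.14791,0])
for z in(.045,.037):
    print(z,'initial far rim',proj('side',c0-d*.015+[0,0,z]),'now',proj('side',c0+d*(.083-.015)+[0,0,z]))
import cv2
s=viewer.camera('side').astype(int).sum(2); s0=cv2.imread('pics/side0.png').astype(int).sum(2)
print(s[260:276,270]); print(s0[232:250,266])
```

```text
0.045 initial far rim [266.  241.3] now [268.2 264.7]
0.037 initial far rim [266.3 244. ] now [268.4 267.4]
[589 610 611 606 603 518 327 125 101 120 154 205 178 140 155 137]
[661 660 666 672 669 670 565 318 270 376 329 180  61 112 176 176 161 127]
```

The final view shows the row closed against the wall, with the cap up: its rim is at row 265.7, against 264.7 predicted for up and 267.4 for down, with the initial view showing a similar offset of about 1 px. The hand is clear and the sign hasn't moved. I'll hand in.

```bash
python3 -c "
from workcell import manip
print(manip.hand_in())"
```

```text
the job is handed in; nothing more can be done
None
```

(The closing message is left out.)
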